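# Unfold the press crank and clamp a glued pack

## Task

The small bench press has a glued pack of backing boards under its platen. Swing its folded crank handle up until it stands upright against its stop, then crank clockwise (seen from above) until the platen clamps the pack snugly: stop when turning becomes distinctly stiff, and do not force it, or the boards are crushed. Leave the handle upright and let go, with the other packs, the glue bottle and the tape left undisturbed.

Things in the scene. Friction and masses are not known exactly. Their poses are not given: they have to be found in the camera images.
- base: Fixed plywood board 150 x 540 x 18 mm that carries the press and the packs; origin at the centre of its underside, on the table; its long side along its y. The press stands on its middle; a waiting pack lies 190 mm to either side.
- press: Fixed steel screw press: posts 18 mm thick at y = +-78 mm, a grey beam 50 x 190 x 30 mm across them, top 155 mm above the origin, which lies on the board's top on the vertical screw axis. Its aluminium platen, 85 x 125 x 12 mm, hangs under the beam and comes down 30 mm per clockwise turn of the crank; its gap to the pack at the start, 7 to 33 mm, is not given.
- crank (a joint): Crank on top of the press, turning about the vertical screw axis; grows clockwise seen from above (rad), lowering the platen; several turns of travel. Its value does not tell the gap left. Level bar 115 x 12 x 8 mm, top 190 mm above the press's origin, turned by the handle at 65 mm radius. Effort: see crank_axis; felt at rest between small steps, free turning leaves under 2 N, a snug clamp 5 to 7 N.
- fold (a joint): The crank's folding handle on its hinge: 0 = folded flat over the bar, 1.57 = upright against its stop. A stiff hinge (about 0.06 N m), it stays where it is left. The folded handle stands up to 0.35 rad off the bar.
- handle_grip (a point): Point on the folding handle's axis 60 mm from its hinge, near its free end: a black grip 20 mm in diameter, from 26 to 80 mm from the hinge, revolving freely on its spindle. Folded, it points from the hinge back over the screw axis, 14 mm (axis) above the bar's top; fingers can straddle both from above. Hold it deep between them: it turns in the grasp as it swings up.
- handle_hinge (a point): The centre of the handle's folding hinge, at the end of the crank bar, 65 mm from the screw axis, 14 mm above the bar's top. The hinge pin is level and square to the bar, so that the handle swings in the upright plane through the bar.
- crank_axis (a point): Point of the screw axis at the height of the handle's hinge. Turning the crank free takes about 4.6 N at the handle; when the platen bites the pack this climbs by about 2.2 N per 30 N of clamping, some 14 N per radian turned. 7.5 to 11 N at the handle is a snug clamp (friction then holds it after release, up to about 60 N); above about 13 N the boards are crushed (120 N).
- pack_a: Pack of brown backing boards 90 x 110 mm, 24 mm thick, 0.2 to 0.4 kg; origin at the centre of its underside. One of the three packs, whichever lies between the posts, is to be clamped; the others wait beside it.
- pack_b: As pack_a, but 30 mm thick.
- pack_c: As pack_a, but 36 mm thick.
- glue: White glue bottle 56 mm in diameter, 130 mm tall; origin at the centre of its underside. Leave alone.
- tape: Yellow roll of tape lying flat, 90 mm across, 36 mm high; origin at the centre of its underside. Leave alone.
Things that resemble listed ones, but are neither listed nor needed, are in the scene too. What is shaped like the pack_c but blue is not meant. What is shaped like the pack_b but blue or purple is not meant.

How it is judged:
By the outcome, as a careful person would: the job done as asked, in the order asked, and still so for the second after the job is handed in, with the robot touching nothing.
It also fails if it takes over 72 s, if anything falls off the work surface, if the arm or the gripper's body presses on something with over 40 N, if the wrist force passes 120 N, or if a joint passes its speed limit or range.

## Robot

A 6-joint arm with a two-finger parallel gripper is mounted at the origin on the work surface. World frame = base frame: x ahead of the robot, y to its left, z up, the work surface at z = 0. Lengths are in m, angles in rad, forces in N, time in s.
With the tool pointing down it reaches from about 0.325 to 0.775 m from the base axis. Payload 5.5 kg.
Tool frame: the origin (TCP) lies at the very end of the fingers, on their centre line; the grasp point (between the pads) lies 19 mm behind it; y points along the fingers, x is the direction in which the jaws open and shut, and the axes are right-handed (so a half turn about y gives the same grasp; the last joint's range is limited). The gripper opens to 85 mm and grips with 20 to 120 N. Pads are 22 mm wide; open, the fingers measure 114 mm over their backs; the gripper's body (76 mm by 85 mm) begins 54 mm behind the grasp point. The pads swing forward as they close: fully open they stand 13 mm farther back than shut.
Start: joints at [-1.386, 0.091, 1.231, -0, 1.82, -0.057], TCP at [0.144, -0.583, 0.231] pointing down, gripper open.
Joint ranges: [-2.87, 2.87], [-0.86, 2.18], [0.17, 2.46], [-1.51, 4.65], [0.06, 2.69], [-2.65, 2.65]. Speed limits (rad/s): [2.57, 2.57, 3.01, 3.14, 3.14, 3.14].

## Interface

Orientations are given as [roll, pitch, yaw] about the fixed x, y, z axes, in that order (R = Rz(yaw) Ry(pitch) Rx(roll)).
In Python, from bench import ctrl, viewer, order gives the robot as it stands.
- The arm moves only by the tool move_arm, never from a script. Its argument "increments" is one flat list of numbers, 5 for each row, row after row: the shift along the world's x, y, z in m, then the turn about the world's z in rad, then the gripper's target within -1 to 1 (fully open at 1, half-way at 0, shut at -1). A call has 1 to 5 rows; each row is the pose to reach, as a shift and turn from the pose commanded when the call began; what a row does not reach only later rows make up. A row lasts 1/10 s, in which the tool goes at most 50 mm and 8.59 degrees, less where a joint would pass 70% of its speed; a pose out of reach is approached as far as the arm can. A call with a gripper value outside its range is refused whole. The fingers move at their own pace and stop on an object; "force" is the grip in N (left out, the last holds). Time passes only in rows, so rows that repeat a pose let the fingers close. It gives the time, the measured TCP pose, the force and the opening at its end, in the units of the state.
- ctrl.read_state(): the state, without advancing time (a new reading comes with each control period).
- viewer.get_image(name): name is "scene" or "top"; returns the picture (400x640x3 uint8, blue, green, red); there is no depth.
- viewer.calibration(name): a dict with "K" (3x3 intrinsics, pixels), "distortion" ([k1, k2, p1, p2, k3] as OpenCV has them; the pictures are not rectified), "view" (4x4, takes a point from world to camera coordinates). Camera axes: x right, y up, looking along -z (the intrinsics and any distortion apply to the point x, -y, -z); pixel columns grow to the right and rows downward; lengths in m; the calibration is good to about 2 mm. A picture is of the moment at which its call begins. calibration takes no time and is no camera call.
- order.job_done(): hands the job in, once; it reports no verdict.
Trained networks look in the newest picture that a camera, given by its name, has taken for a name from the list of things; names that differ only in an ending like _2 or _b are one class to them, and where a whole thing is asked for, a point or a joint stands for the part that bears it (a point fixed in the world has none). Each returns a list of dicts, best first, with "conf" (0 to 1); they miss things now and then, are a little off and sometimes report something else, mostly with a low value. They report only what shows in the picture. A call takes as long as a camera call. They do not tell look-alikes from the thing itself.
- viewer.look_for(name, camera): "box" ([left, top, right, bottom] in pixels, round what is visible of it).
The state is a dict: "time": time; "q": joint angles; "qd": joint speeds; "effort": joint torques, N m; "position": TCP position; "tool_rot": TCP orientation; "wrist_force": force on the tool from outside, world axes, zero at the start; "torque": the same for the moment, N m; "finger_gap": finger opening in m.
Only numpy, scipy, OpenCV 4.12 (cv2) and the standard library are available. Lean on these libraries where they do the work, as an engineer would, in place of code of your own. Each camera call takes 0.05 s, during which the arm holds its last target.

## Working session

There is one attempt and no reset: what is moved stays moved. The work goes in short steps, Python scripts to look and compute and a tool call to move; the robot and the scene stay as the last step left them, time stands still between calls to the robot, and variables do not carry over. Pictures are saved under pics/ and viewed, and the job is handed in when it is done.

Besides the shell and the picture viewer there is one more tool, called after "Call:" as name(argument=value, ...) on one line, values as JSON. move_arm: Moves the arm, as the interface text tells. Its arguments: {"type":"object","properties":{"increments":{"type":"array","items":{"type":"number"}},"force":{"type":"number"}},"required":["increments"]}

```bash
ls; mkdir -p pics; python3 - <<'E'
from bench import ctrl, viewer, order
import cv2
for n in ("scene","top"):
    im=viewer.get_image(n); cv2.imwrite(f"pics/{n}0.png",im)
    c=viewer.calibration(n); print(n,c)
    for t in ("press","crank","handle_grip","handle_hinge","base"):
        print(t,[(d["box"],round(d["conf"],2)) for d in viewer.look_for(t,n)][:3])
print(ctrl.read_state())
E
```

```text
pics
scene {'K': array([[507.28554148,   0.        , 317.10563337],
       [  0.        , 507.28554148, 197.60066511],
       [  0.        ,   0.        ,   1.        ]]), 'distortion': array([-0.14783848,  0.        ,  0.        ,  0.        ,  0.        ]), 'view': array([[-0.52314967,  0.85223787, -0.00224587,  0.34909621],
       [-0.70094373, -0.42877521,  0.56993833,  0.26707766],
       [ 0.48476005,  0.29973728,  0.8216844 , -1.54998844],
       [ 0.        ,  0.        ,  0.        ,  1.        ]])}
press [([289.2, 158.9, 369.6, 235.4], 0.97), ([312.9, 158.9, 338.3, 193.2], 0.35)]
crank [([310.7, 157.5, 338.8, 196.8], 0.67)]
handle_grip [([315.2, 157.4, 339.3, 193.6], 0.81), ([314.4, 161.9, 334.6, 196.2], 0.4), ([226.7, 160.9, 437.6, 282.5], 0.21)]
handle_hinge [([311.9, 160.8, 337.8, 197.7], 0.71)]
base [([224.7, 164.0, 437.5, 284.4], 0.96)]
top {'K': array([[469.58173253,   0.        , 321.22240946],
       [  0.        , 469.58173253, 191.26031926],
       [  0.        ,   0.        ,   1.        ]]), 'distortion': array([-0.08888493,  0.        ,  0.        ,  0.        
[... 535 characters left out ...]
], 0.84), ([223.4, 198.8, 267.4, 236.9], 0.55)]
{'time': 0.6, 'q': array([-1.38570559e+00,  9.10664089e-02,  1.23067793e+00,  2.23062822e-05,
        1.81980480e+00, -5.67066326e-02]), 'qd': array([-0.0010417 , -0.0012441 , -0.00114166,  0.00161226, -0.00056086,
       -0.00039364]), 'effort': array([-1.84920500e-03, -4.58136606e+01, -4.17853475e+01, -2.44442408e-04,
        5.42013804e-04,  9.06153957e-06]), 'position': array([ 0.14367348, -0.58256141,  0.23130781]), 'tool_rot': array([-1.57077721e+00, -4.46714177e-05, -1.32899346e+00]), 'wrist_force': array([ 0.00164823, -0.32227366,  0.19297164]), 'torque': array([-0.00238406, -0.03584143,  0.02561999]), 'finger_gap': 0.08496542859944375}
```

```bash
python3 - <<'E'
import cv2,numpy as np
s=cv2.imread("pics/scene0.png");t=cv2.imread("pics/top0.png")
a=cv2.resize(s[140:300,200:460],None,fx=3,fy=3,interpolation=cv2.INTER_CUBIC)
b=cv2.resize(t[150:270,200:440],None,fx=3.25,fy=3.25,interpolation=cv2.INTER_CUBIC)
cv2.imwrite("pics/sc1.png",a);cv2.imwrite("pics/tc1.png",b)
E
```

```text
(no output)
```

View pics/scene0.png

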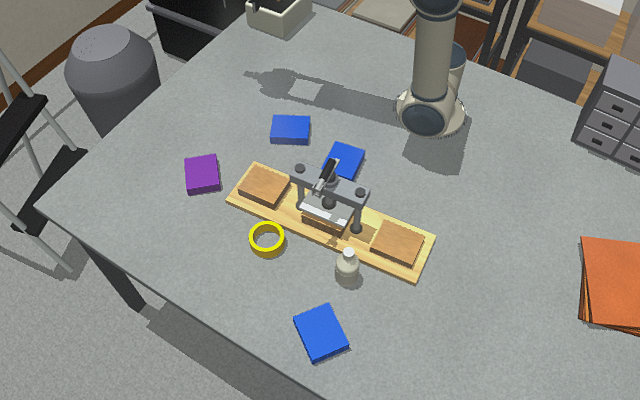

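View pics/top0.png

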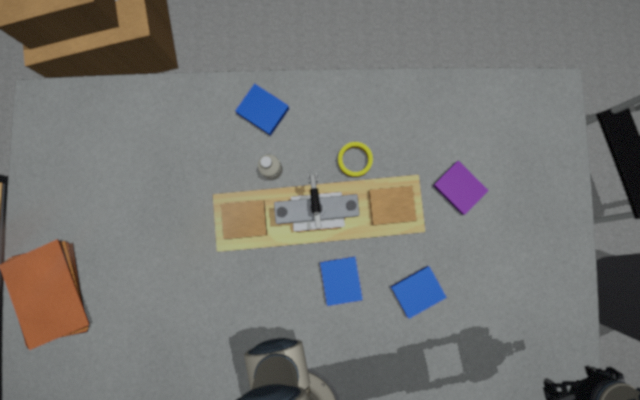

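View pics/sc1.png

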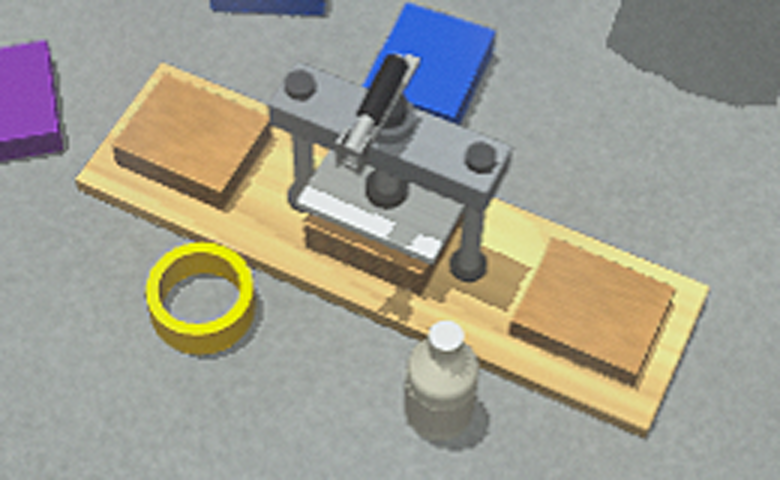

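View pics/tc1.png

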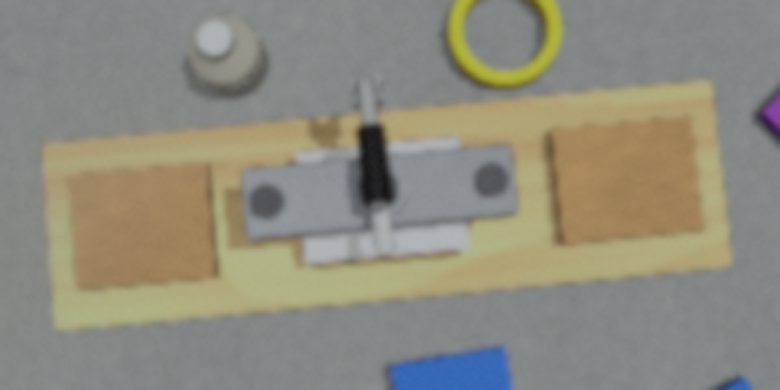

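The press stands mid-board, at scene (329,195) and top (316,208). Its hinge end points away from the robot, at top (313,178), with the grip folded back over the screw. The glue is at top (268,165) and the tape at (355,159), both beyond the board. The loose blue and purple packs are look-alikes and not meant.

```bash
cat > h.py <<'E'
import numpy as np, cv2
from bench import ctrl, viewer, order
def cam(n):
    c=viewer.calibration(n); return c["K"],np.array(c["distortion"]),np.array(c["view"])
def ray(n,px):
    K,d,V=cam(n); u=cv2.undistortPoints(np.array([[px]],float),K,d)[0,0]
    R=V[:3,:3]; o=-R.T@V[:3,3]; return o,R.T@np.array([u[0],-u[1],-1.])
def atz(n,px,z):
    o,v=ray(n,px); return o+v*(z-o[2])/v[2]
def proj(n,P):
    K,d,V=cam(n); P=np.atleast_2d(P); c=P@V[:3,:3].T+V[:3,3]
    c=c*[1,-1,-1]; return cv2.projectPoints(c,np.zeros(3),np.zeros(3),K,d)[0][:,0]
E
python3 - <<'E'
from h import *
T=lambda p:(p[0]/3.25+200,p[1]/3.25+150)
S=lambda p:(p[0]/3+200,p[1]/3+140)
def fit(pts):
    pts=np.array(pts); print(np.round(pts[:,:2],3).tolist(), 'c',pts.mean(0).round(4))
print("base top"); fit([atz("top",T(p),.018) for p in [(43,143),(712,82),(732,266),(55,328)]])
print("base scene"); fit([atz("scene",S(p),.018) for p in [(78,182),(163,64),(708,288),(646,430)]])
print("beam top z.173"); fit([atz("top",T(p),.173) for p in [(243,168),(514,145),(517,212),(247,240)]])
# joint optimise base
from scipy.optimize import least_squares
def corners(x,hx,hy,z):
    c,s=np.cos(x[2]),np.sin(x[2]); return np.array([[x[0]+c*a-s*b,x[1]+s*a+c*b,z] for a,b in [(hx,hy),(hx,-hy),(-hx,-hy),(-hx,hy)]])
tb=np.array([T(p) for p in [(43,143),(712,82),(732,266),(55,328)]])
tm=np.array([T(p) for p in [(243,168),(514,145),(517,212),(247,240)]])
sb=np.array([S(p) for p in [(646,430),(78,182),(163,64),(708,288)]])
f=lambda x:np.r_[(proj("top",corners(x,.075,.27,.018))-tb).ravel(),(proj("top",corners(x,.025,.095,.173))-tm).ravel(),(proj("scene",corners(x,.075,.27,.018))-sb).ravel()]
r=least_squares(f,[.5,-.05,0]); print(r.x, r.fun.round(1))
x=r.x
# predict hinge and screw
C=np.array([x[0],x[1],.222])
for n in("top","scene"):print(n,"axis",proj(n,C))
print("hinge px at", [ (a, proj("top",C+.065*np.array([np.cos(a),np.sin(a),0]))[0].round(1), proj("scene",C+.065*np.array([np.cos(a),np.sin(a),0]))[0].round(1)) for a in (x[2]-.2,x[2]-.1,x[2],x[2]+.1,x[2]+.2)])
t=cv2.imread("pics/top0.png");s=cv2.imread("pics/scene0.png")
cv2.imwrite("pics/t2.png",cv2.resize(t[165:245,270:370],None,fx=7,fy=7,interpolation=cv2.INTER_CUBIC))
cv2.imwrite("pics/s2.png",cv2.resize(s[150:250,280:380],None,fx=6,fy=6,interpolation=cv2.INTER_CUBIC))
E
```

```text
base top
[[0.558, 0.208], [0.599, -0.328], [0.452, -0.339], [0.411, 0.197]] c [ 0.505  -0.0657  0.018 ]
base scene
[[0.604, -0.322], [0.456, -0.336], [0.413, 0.198], [0.56, 0.21]] c [ 0.5084 -0.0624  0.018 ]
beam top z.173
[[0.522, 0.029], [0.536, -0.159], [0.489, -0.16], [0.473, 0.026]] c [ 0.505  -0.0659  0.173 ]
[ 0.50571672 -0.06510113  0.07799901] [-0.8 -0.5  0.  -0.9  0.4  0.1 -0.5  0.2 -1.1 -0.3 -0.5 -1.   0.8  0.5
 -0.5 -0.4  0.2 -0.1 -1.2 -1.8 -0.4 -1.7  0.6 -1. ]
top axis [[316.01031709 206.96518952]]
scene axis [[329.78104152 167.83778251]]
hinge px at [(np.float64(-0.1220009904982456), array([319.3, 177.1]), array([311.7, 186.1])), (np.float64(-0.022000990498245596), array([316.3, 176.9]), array([314.1, 187.5])), (np.float64(0.07799900950175441), array([313.3, 177. ]), array([316.6, 188.7])), (np.float64(0.1779990095017544), array([310.3, 177.4]), array([319.3, 189.7])), (np.float64(0.27799900950175443), array([307.4, 178.2]), array([322.2, 190.5]))]
```

View pics/t2.png

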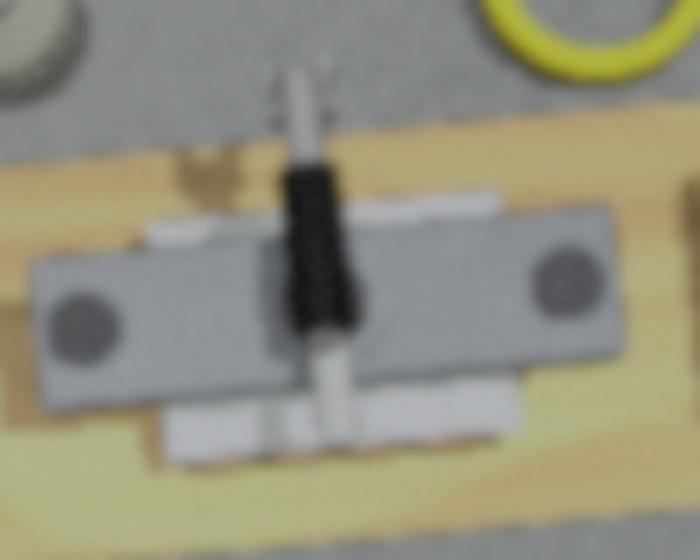

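View pics/s2.png

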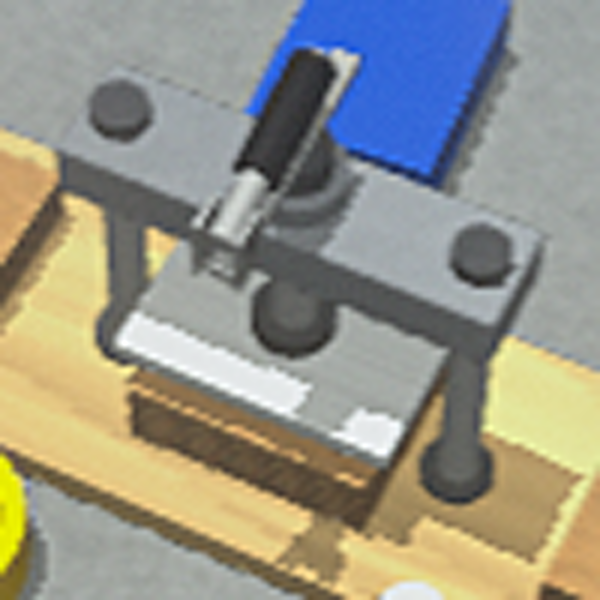

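```bash
python3 - <<'E'
from h import *
from scipy.optimize import least_squares
T=lambda p:np.array((p[0]/7+270,p[1]/7+165)); S=lambda p:np.array((p[0]/6+280,p[1]/6+150))
# unknown: axis x,y (prior), bar angle, fold
tg=[("top",26,(306,165)),("top",80,(327,330)),("scene",26,(255,170)),("scene",80,(316,66))]
def pts(x,r):
    u=np.array([np.cos(x[2]),np.sin(x[2]),0]); h=np.array([x[0],x[1],.222])+.065*u
    return h-u*r*np.cos(x[3])/1e3+np.array([0,0,r*np.sin(x[3])/1e3])
def f(x):
    o=[(x[0]-.5055)/.002,(x[1]+.0655)/.002]
    for n,r,p in tg: o+=list(proj(n,pts(x,r))[0]-(T if n=="top" else S)(p))
    u=np.array([np.cos(x[2]),np.sin(x[2]),0]);b=np.array([x[0],x[1],.208])
    o+=list(proj("top",b+u*.065)[0]-T((301,85)))
    o+=list(1*(proj("top",b-u*.045)[0]-T((335,440))))
    return np.array(o)
r=least_squares(f,[.505,-.065,.08,.2]);print(r.x.round(4),r.fun.round(2))
x=r.x
print("hinge",pts(x,0).round(4),"grip60",pts(x,60).round(4))
for n in("top","scene"):
    K,d,V=cam(n)
s=ctrl.read_state()
g=pts(x,60); print("delta to grip (TCP 19 below):",(g-[0,0,.019]-s["position"]).round(4),"yaw turn",x[2]-np.pi/2-s["tool_rot"][2])
# platen gap from scene: near edge of platen: underside height h at local (+.0425, 0)
o,v=ray("scene",S((250,425)));print("platen lower edge ->",(o+v*((.5057+.0425-o[0])/v[0])).round(3))
o,v=ray("scene",S((250,440)));print("pack edge ->",(o+v*((.5057+.045-o[0])/v[0])).round(3))
E
```

```text
[ 0.5063 -0.0648  0.0881  0.1492] [ 0.39  0.36  0.26 -0.2  -0.34  0.78 -0.41  1.22 -0.08 -0.63  0.07  0.52
  0.26 -0.03]
hinge [ 0.571  -0.0591  0.222 ] grip60 [ 0.5119 -0.0643  0.2309]
delta to grip (TCP 19 below): [ 0.3682  0.5183 -0.0194] yaw turn -0.15370102863893376
platen lower edge -> [ 0.548 -0.06   0.06 ]
pack edge -> [ 0.551 -0.058  0.053]
```

The fit puts the hinge at (0.571,-0.059,0.222) and the grip at (0.512,-0.064,0.231), with the bar at 0.088 rad and the handle about 0.15 rad off the bar. I'll lift and travel above everything.

Call:
move_arm(increments=[0,0,0.05,0,1,0,0,0.1,0,1,0.03,0.04,0.13,-0.05,1,0.055,0.08,0.13,-0.1,1,0.08,0.12,0.13,-0.154,1], force=40)

```text
time: 1.1
position: [0.2234, -0.4631, 0.3629]
tool_rot: [-1.57, -0.003, -1.486]
wrist_force: [1.0, 0.0, -0.5]
finger_gap: 0.0851
```

Call:
move_arm(increments=[0.028,0.04,0,0,1,0.056,0.08,0,0,1,0.084,0.12,0,0,1,0.112,0.16,0,0,1,0.14,0.2,0,0,1])

```text
time: 1.6
position: [0.3634, -0.2621, 0.3616]
tool_rot: [-1.57, -0.001, -1.483]
wrist_force: [0.5, -0.9, -0.4]
finger_gap: 0.0853
```

Call:
move_arm(increments=[0.028,0.038,0,0,1,0.056,0.076,0,0,1,0.084,0.114,0,0,1,0.112,0.152,0,0,1,0.14,0.19,0,0,1])

```text
time: 2.1
position: [0.5036, -0.072, 0.3616]
tool_rot: [-1.57, -0.0, -1.483]
wrist_force: [-0.1, -0.4, 0.1]
finger_gap: 0.0851
```

```bash
python3 - <<'E'
from h import *
s=ctrl.read_state();print(s["position"],s["tool_rot"],s["q"],s["wrist_force"],s["time"])
E
```

```text
[ 0.50359779 -0.07204532  0.36159242] [-1.56994775e+00 -3.99545419e-04 -1.48290431e+00] [-2.08890757e-01 -8.66315020e-02  1.17384200e+00 -1.51186821e-04
  2.05345383e+00  1.27394315e+00] [-0.11826464 -0.37135872  0.08011251] 2.1
```

Call:
move_arm(increments=[0.008,0.0075,-0.04,0,1,0.008,0.0075,-0.075,0,1,0.008,0.0075,-0.105,0,1,0.008,0.0075,-0.12,0,1,0.008,0.0075,-0.12,0,1])

```text
time: 2.6
position: [0.5098, -0.0661, 0.2382]
tool_rot: [-1.576, 0.001, -1.483]
wrist_force: [0.7, 0.1, -0.2]
finger_gap: 0.0851
```

```bash
python3 - <<'E'
from h import *
s=ctrl.read_state();print(s["position"],s["wrist_force"])
a=viewer.get_image("scene")[100:250,260:410];b=viewer.get_image("top")[150:250,260:360]
im=np.hstack([cv2.resize(a,(400,400),interpolation=2),cv2.resize(b,(400,400),interpolation=2)]);cv2.imwrite("pics/a1.png",im)
E
```

```text
[ 0.50978796 -0.06609257  0.23819558] [ 0.69609167  0.07272503 -0.2321874 ]
```

View pics/a1.png

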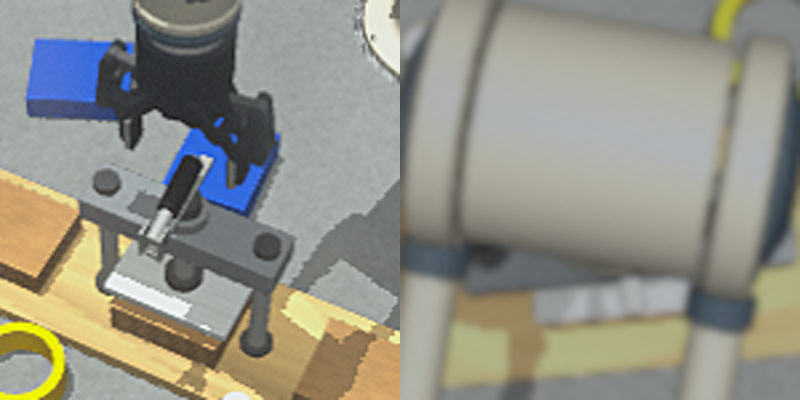

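The open fingers straddle the grip: scene-crop fingers at about (135,130) and (235,180), grip between them at (180,185). Lowering and closing.

Call:
move_arm(increments=[0,0.001,-0.016,0,1,0,0.001,-0.031,0,1,0,0.001,-0.031,0,1,0,0.001,-0.031,0,-0.3,0,0.001,-0.031,0,-0.6], force=40)

```text
time: 3.2
position: [0.5111, -0.0655, 0.2113]
tool_rot: [-1.569, -0.0, -1.483]
wrist_force: [0.7, -0.0, 0.5]
finger_gap: 0.0588
```

Call:
move_arm(increments=[0,0,0,0,-1,0,0,0,0,-1,0,0,0,0,-1,0,0,0,0,-1,0,0,0,0,-1])

```text
time: 3.7
position: [0.5107, -0.0646, 0.2105]
tool_rot: [-1.571, 0.001, -1.482]
wrist_force: [-1.7, 4.6, 0.5]
finger_gap: 0.0189
```

```bash
python3 - <<'E'
from h import *
a=viewer.get_image("scene")[100:250,260:410]
s=ctrl.read_state();print(s["position"],s["wrist_force"],s["torque"],s["finger_gap"],s["tool_rot"])
cv2.imwrite("pics/a2.png",cv2.resize(a,(600,600),interpolation=2))
E
```

```text
[ 0.51071923 -0.0645857   0.21054938] [-1.53867699  7.06129545  2.18778319] [0.82468465 0.18070309 0.113442  ] 0.018717051809515828 [-1.57068361e+00  1.38082117e-03 -1.48193976e+00]
```

View pics/a2.png

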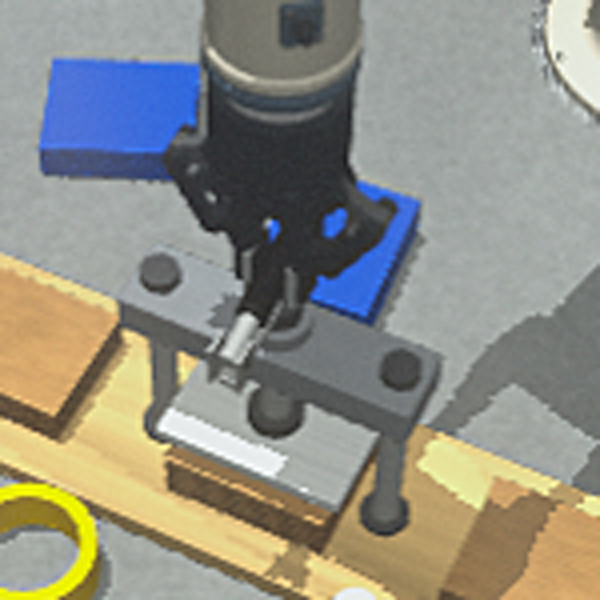

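Gripped at 18.7 mm opening. Now swinging the handle along its arc.

Call:
move_arm(increments=[0.0029,0.001,0.0116,0,-1,0.008,0.0015,0.0224,0,-1,0.0153,0.002,0.0319,0,-1,0.0243,0.003,0.0398,0,-1,0.0243,0.003,0.0398,0,-1])

```text
time: 4.25
position: [0.5353, -0.0618, 0.2502]
tool_rot: [-1.572, 0.001, -1.482]
wrist_force: [-3.1, 4.9, -0.2]
finger_gap: 0.0187
```

```bash
python3 - <<'E'
from h import *
a=viewer.get_image("scene")[100:250,260:410]
s=ctrl.read_state();print(s["position"],s["wrist_force"],s["torque"],s["finger_gap"],s["tool_rot"])
cv2.imwrite("pics/a3.png",cv2.resize(a,(600,600),interpolation=2))
E
```

```text
[ 0.53523461 -0.06183455  0.25017646] [-2.07802178  5.37943833 -1.6526885 ] [0.89780521 0.45043954 0.18205106] 0.018717262586460316 [-1.57177399e+00  1.03165299e-03 -1.48205688e+00]
```

View pics/a3.png

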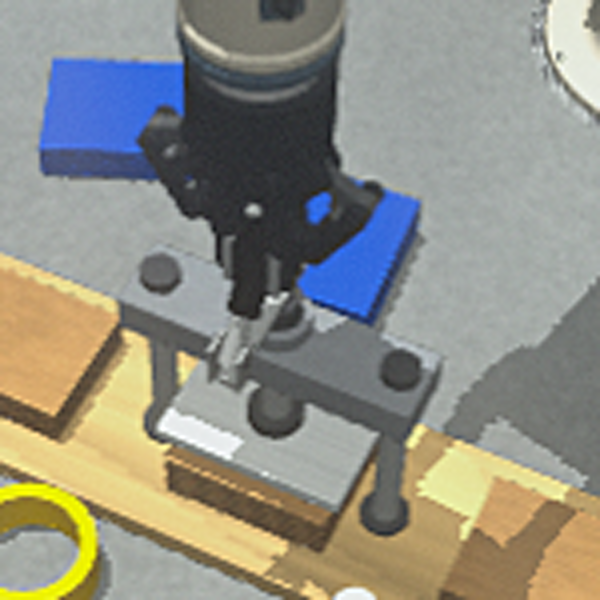

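The handle is rising in the grasp. Continuing to upright.

Call:
move_arm(increments=[0.0104,0.001,0.006,0,-1,0.0215,0.002,0.0097,0,-1,0.029,0.003,0.011,0,-1,0.0345,0.004,0.0112,0,-1,0.0345,0.004,0.0112,0,-1])

```text
time: 4.8
position: [0.5693, -0.0586, 0.2616]
tool_rot: [-1.572, -0.0, -1.483]
wrist_force: [-4.0, 1.9, -0.3]
finger_gap: 0.0189
```

```bash
python3 - <<'E'
from h import *
a=viewer.get_image("scene")[80:230,240:390]
s=ctrl.read_state();print(s["position"],s["wrist_force"],s["torque"],s["finger_gap"],s["tool_rot"])
cv2.imwrite("pics/a4.png",cv2.resize(a,(600,600),interpolation=2))
E
```

```text
[ 0.56932871 -0.05855835  0.26159187] [-4.35654847  1.52994431  0.38835817] [ 0.49793724  0.79484562 -0.00853456] 0.01878347865967663 [-1.57180674e+00 -2.62242288e-04 -1.48326213e+00]
```

View pics/a4.png

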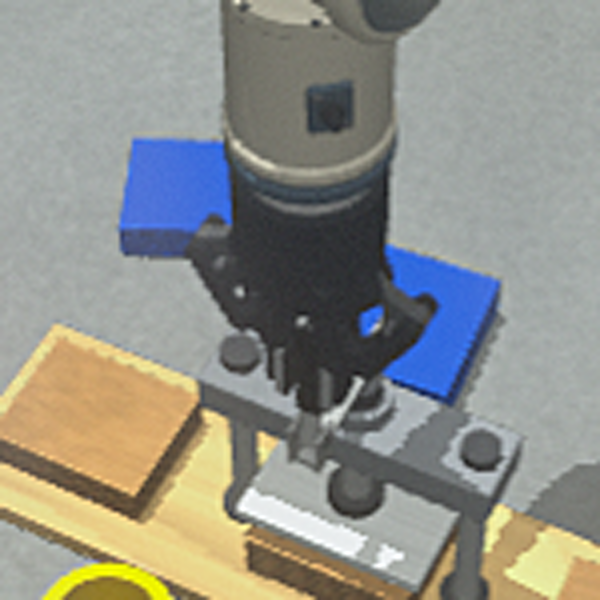

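Call:
move_arm(increments=[0.002,0,0,0,-1,0.002,0,0,0,-1,0.002,0,0,0,-1])

```text
time: 5.15
position: [0.5707, -0.0585, 0.2616]
tool_rot: [-1.572, -0.0, -1.483]
wrist_force: [-6.4, 2.9, 0.9]
finger_gap: 0.019
```

Call:
move_arm(increments=[0.002,0,0,0,-1,0.002,0,0,0,-1,0.002,0,0,0,-1])

```text
time: 5.45
position: [0.5725, -0.0585, 0.2617]
tool_rot: [-1.573, 0.0, -1.483]
wrist_force: [-7.0, 2.7, 1.3]
finger_gap: 0.019
```

Call:
move_arm(increments=[0.003,0,0,0,-1,0.003,0,0,0,-1,0.003,0,0,0,-1])

```text
time: 5.75
position: [0.5758, -0.0583, 0.2616]
tool_rot: [-1.572, 0.0, -1.483]
wrist_force: [-5.1, 3.3, 1.0]
finger_gap: 0.019
```

```bash
python3 - <<'E'
from h import *
a=viewer.get_image("scene")[130:210,280:360]
s=ctrl.read_state();print(s["position"],s["wrist_force"],s["torque"],s["finger_gap"],s["tool_rot"])
cv2.imwrite("pics/a5.png",cv2.resize(a,(600,600),interpolation=2))
E
```

```text
[ 0.57580757 -0.058335    0.26159162] [-4.68185745  3.22198933  0.80211384] [ 0.59729962  1.08984312 -0.05858178] 0.01858909809442268 [-1.57225454e+00  2.59625856e-04 -1.48316478e+00]
```

View pics/a5.png

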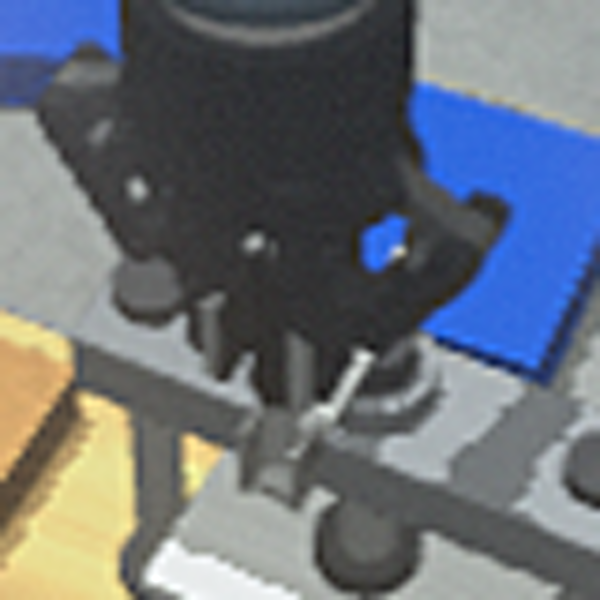

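Call:
move_arm(increments=[0.003,0,0,0,-1,0.003,0,0,0,-1,0.003,0,0,0,-1])

```text
time: 6.1
position: [0.5787, -0.0582, 0.2615]
tool_rot: [-1.573, 0.0, -1.483]
wrist_force: [-5.9, 3.7, 1.0]
finger_gap: 0.0187
```

```bash
python3 - <<'E'
from h import *
s=ctrl.read_state();print(s["position"],s["wrist_force"],s["torque"],s["finger_gap"],s["tool_rot"])
E
```

```text
[ 0.57874171 -0.05821651  0.261471  ] [-5.87026941  3.67094128  1.02307962] [ 0.60676693  1.16512595 -0.05163173] 0.018716068953684727 [-1.57261273e+00  4.88155140e-04 -1.48301079e+00]
```

Force isn't climbing, so it's ambiguous: either the stop isn't reached or the pads are sliding. I'll open and look.

Call:
move_arm(increments=[0,0,0,0,0.5,0,0,0,0,1,0,0,0.04,0,1,0,0,0.08,0,1,0,0,0.12,0,1])

```text
time: 6.6
position: [0.5796, -0.0589, 0.3829]
tool_rot: [-1.57, -0.001, -1.484]
wrist_force: [-0.1, -0.1, -0.0]
finger_gap: 0.0851
```

```bash
python3 - <<'E'
from h import *
a=viewer.get_image("scene")[120:220,270:370]
s=ctrl.read_state();print(s["position"],s["wrist_force"])
b=a
# reference lines
im=cv2.resize(a,(600,600),interpolation=2)
H=np.array([.571,-.0591,.222])
for p in (H,H+[0,0,.08]):
    q=(proj("scene",p)[0]-[270,120])*6+2.5; cv2.circle(im,(int(q[0]),int(q[1])),5,(0,0,255),1); print(q)
cv2.imwrite("pics/a6.png",im)
E
```

```text
[ 0.57964251 -0.0589192   0.39092423] [-3.42574885  0.24303132  4.4065394 ]
[283.79365292 416.74370302]
[283.18576655 280.52123235]
```

View pics/a6.png

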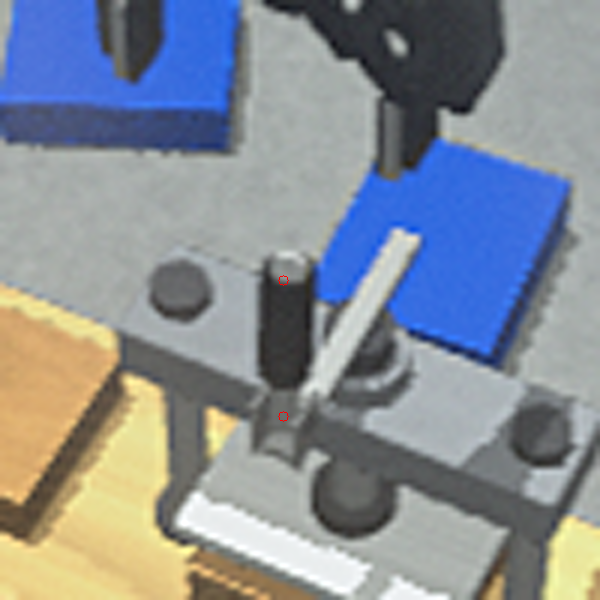

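The handle is nearly upright, with its top at crop (290,263) above the hinge at (284,416), and looks to lean slightly inward. I'll measure the lean.

```bash
python3 - <<'E'
from h import *
im=viewer.get_image("scene").astype(float).mean(2)
g=[]
for r in range(162,190):
    print(r,im[r,308:328].round(0).astype(int).tolist())
H=np.array([.571,-.0591,.222]);u=np.array([.996,.088,0])
for d in (0,.05,.1,.15):
    print(d,[proj("scene",H+r*(np.array([0,0,1])*np.cos(d)-u*np.sin(d)))[0].round(2).tolist() for r in (0,.026,.053,.080)])
E
```

```text
162 [171, 173, 167, 167, 167, 172, 159, 123, 123, 174, 216, 196, 152, 157, 175, 170, 134, 126, 129, 127]
163 [158, 170, 172, 175, 174, 152, 102, 117, 137, 141, 142, 176, 186, 107, 122, 151, 128, 130, 126, 130]
164 [167, 154, 162, 175, 180, 144, 72, 126, 142, 137, 132, 137, 143, 108, 98, 146, 127, 129, 129, 129]
165 [173, 177, 176, 160, 133, 96, 60, 116, 150, 141, 140, 179, 193, 78, 74, 122, 131, 128, 129, 131]
166 [172, 172, 174, 176, 166, 115, 41, 75, 121, 140, 133, 133, 121, 44, 78, 123, 135, 130, 129, 128]
167 [170, 173, 172, 177, 157, 83, 44, 54, 65, 71, 65, 64, 56, 42, 78, 121, 133, 129, 127, 128]
168 [172, 174, 173, 179, 154, 78, 48, 52, 50, 52, 53, 52, 49, 45, 79, 119, 133, 130, 127, 128]
169 [175, 173, 175, 179, 159, 79, 48, 54, 54, 48, 51, 57, 53, 47, 69, 119, 140, 138, 132, 124]
170 [174, 173, 172, 177, 156, 80, 50, 55, 54, 58, 58, 55, 48, 42, 94, 138, 116, 97, 107, 88]
171 [174, 173, 174, 180, 159, 79, 46, 58, 53, 56, 50, 56, 50, 35, 125, 195, 160, 103, 83, 140]
172 [173, 177, 175, 180, 157, 84, 49, 54, 56, 54, 55, 55, 54, 42, 124, 173, 126, 84, 124, 187]
173 [172, 174, 17
[... 1225 characters left out ...]
, 89]
186 [93, 94, 92, 89, 123, 132, 80, 101, 104, 108, 100, 114, 159, 151, 125, 145, 117, 72, 83, 86]
187 [91, 92, 95, 116, 137, 96, 89, 106, 107, 109, 99, 121, 151, 127, 102, 129, 129, 140, 94, 87]
188 [80, 81, 89, 95, 102, 80, 91, 104, 106, 107, 102, 106, 123, 104, 84, 120, 142, 125, 126, 126]
189 [145, 120, 87, 91, 98, 82, 81, 106, 109, 103, 103, 126, 132, 75, 74, 88, 109, 128, 125, 129]
0 [[316.88, 189.04], [316.85, 181.96], [316.82, 174.31], [316.78, 166.34]]
0.05 [[316.88, 189.04], [317.12, 181.53], [317.38, 173.43], [317.65, 165.0]]
0.1 [[316.88, 189.04], [317.39, 181.12], [317.94, 172.6], [318.51, 163.74]]
0.15 [[316.88, 189.04], [317.66, 180.74], [318.49, 171.81], [319.36, 162.54]]
```

The lean looks like 0.05–0.1 rad. I'll push the handle to its stop with closed fingers from the inner side, moving outward.

Call:
move_arm(increments=[-0.03,-0.003,0,0,0,-0.058,-0.005,0,0,-1,-0.058,-0.005,0,0,-1,-0.058,-0.005,-0.02,0,-1,-0.058,-0.005,-0.05,0,-1])

```text
time: 7.2
position: [0.5227, -0.0639, 0.3328]
tool_rot: [-1.565, -0.002, -1.484]
wrist_force: [0.7, -0.6, 0.3]
finger_gap: 0.012
```

Call:
move_arm(increments=[0,0,-0.03,0,-1,0,0,-0.06,0,-1,0.005,0,-0.06,0,-1,0.01,0.0005,-0.06,0,-1,0.015,0.001,-0.06,0,-1])

```text
time: 7.7
position: [0.538, -0.0626, 0.2738]
tool_rot: [-1.567, -0.001, -1.483]
wrist_force: [0.6, -0.2, 0.1]
finger_gap: -0.0002
```

Call:
move_arm(increments=[0.004,0,0,0,-1,0.008,0,0,0,-1,0.008,0,0,0,-1])

```text
time: 8.0
position: [0.5454, -0.0625, 0.2719]
tool_rot: [-1.57, -0.0, -1.483]
wrist_force: [0.7, -0.3, 0.1]
finger_gap: 0.0002
```

Call:
move_arm(increments=[0.002,0,0,0,-1,0.004,0,0,0,-1,0.004,0,0,0,-1])

```text
time: 8.3
position: [0.5487, -0.0624, 0.2713]
tool_rot: [-1.571, -0.0, -1.483]
wrist_force: [0.4, -1.3, -0.3]
finger_gap: 0.0001
```

Call:
move_arm(increments=[0.002,0,0,0,-1,0.004,0,0,0,-1,0.004,0,0,0,-1])

```text
time: 8.6
position: [0.5521, -0.0625, 0.2714]
tool_rot: [-1.572, -0.0, -1.483]
wrist_force: [-4.1, 0.1, 2.1]
finger_gap: -0.0
```

Call:
move_arm(increments=[0.002,0,0,0,-1,0.003,0,0,0,-1,0.003,0,0,0,-1])

```text
time: 8.9
position: [0.5534, -0.0627, 0.2715]
tool_rot: [-1.576, 0.0, -1.484]
wrist_force: [-12.5, 0.4, 4.0]
finger_gap: -0.0001
```

Force climbed to 12.5 N (the hinge alone gives about 1 N), so the handle is at its stop. Backing off to look.

Call:
move_arm(increments=[-0.01,0,0,0,-1,-0.02,0,0.01,0,-1,-0.02,0,0.06,0,-1,-0.02,0,0.1,0,0,-0.02,0,0.12,0,1])

```text
time: 9.4
position: [0.5352, -0.0623, 0.3965]
tool_rot: [-1.564, -0.002, -1.483]
wrist_force: [-0.0, -0.2, 0.1]
finger_gap: 0.0282
```

```bash
python3 - <<'E'
from h import *
f=viewer.get_image("scene");a=f[120:220,270:370]
cv2.imwrite("pics/a7.png",cv2.resize(a,(600,600),interpolation=2))
im=f.astype(float).mean(2)
for r in range(160,190,2): print(r,im[r,308:328].round(0).astype(int).tolist())
s=ctrl.read_state();print(s["position"],s["wrist_force"])
E
```

```text
160 [169, 169, 172, 168, 169, 170, 166, 167, 168, 169, 161, 164, 174, 173, 175, 174, 158, 128, 125, 129]
162 [169, 172, 169, 167, 167, 164, 167, 169, 166, 165, 165, 165, 170, 168, 172, 164, 132, 125, 128, 126]
164 [166, 153, 159, 170, 171, 161, 171, 206, 210, 203, 206, 176, 130, 170, 162, 136, 130, 129, 129, 130]
166 [171, 173, 176, 160, 102, 139, 224, 211, 205, 206, 210, 199, 125, 95, 146, 130, 130, 129, 128, 129]
168 [171, 171, 175, 155, 78, 53, 89, 157, 196, 183, 142, 79, 47, 80, 121, 133, 128, 128, 130, 129]
170 [173, 175, 176, 155, 77, 46, 57, 58, 57, 51, 56, 48, 42, 92, 160, 163, 109, 97, 105, 85]
172 [173, 172, 177, 168, 114, 50, 53, 57, 52, 52, 53, 53, 46, 93, 160, 170, 122, 85, 119, 186]
174 [169, 170, 174, 168, 112, 47, 51, 55, 60, 56, 51, 52, 46, 95, 163, 160, 83, 118, 187, 210]
176 [170, 166, 174, 163, 114, 45, 54, 54, 57, 53, 54, 54, 47, 92, 168, 146, 135, 220, 214, 204]
178 [171, 172, 175, 167, 111, 46, 56, 57, 56, 59, 54, 51, 47, 96, 156, 154, 134, 134, 133, 175]
180 [173, 175, 179, 165, 112, 47, 58, 57, 56, 56, 56, 54, 45, 76, 123, 146, 136, 139, 143, 129]
182 [147, 166, 176, 182, 152, 45, 51, 54, 51, 61, 58, 51, 39, 97, 144, 140, 141, 141, 124, 79]
184 [90, 88, 91, 97, 116, 113, 62, 48, 56, 54, 45, 78, 127, 145, 142, 139, 142, 113, 93, 119]
186 [96, 90, 86, 86, 165, 193, 84, 100, 105, 104, 95, 138, 182, 148, 129, 135, 104, 76, 84, 85]
188 [77, 84, 83, 97, 103, 80, 84, 98, 103, 104, 95, 104, 119, 103, 86, 123, 138, 127, 121, 125]
[ 0.53538641 -0.06234495  0.39878665] [-1.68743629  0.53555598  1.87716972]
```

View pics/a7.png

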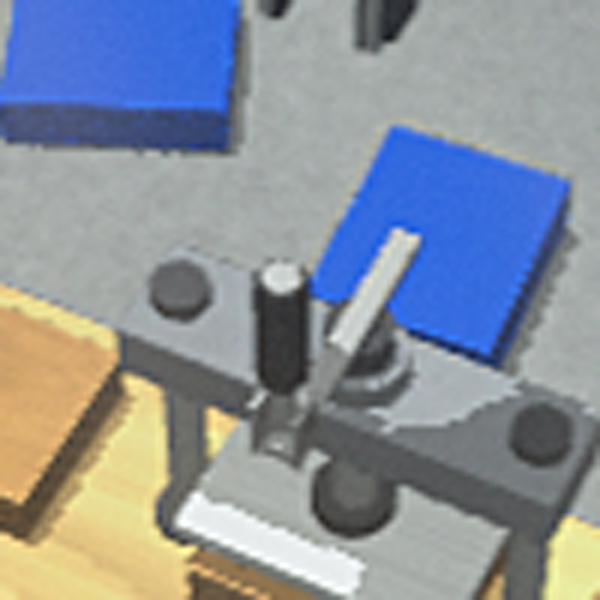

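The handle is now upright: its tip at (282,278) matches the predicted (283,280). Re-grasping it from above.

Call:
move_arm(increments=[0.0355,0.0036,0,0,1,0.0355,0.0036,-0.03,0,1,0.0355,0.0036,-0.07,0,1,0.0355,0.0036,-0.11,0,1,0.0355,0.0036,-0.128,0,1], force=60)

```text
time: 9.95
position: [0.5701, -0.0585, 0.2584]
tool_rot: [-1.576, 0.002, -1.483]
wrist_force: [0.0, -0.3, -0.3]
finger_gap: 0.0854
```

Call:
move_arm(increments=[0,0,0,0,0,0,0,0,0,-1,0,0,0,0,-1,0,0,0,0,-1,0,0,0,0,-1])

```text
time: 10.45
position: [0.5716, -0.0587, 0.2654]
tool_rot: [-1.567, -0.0, -1.483]
wrist_force: [-0.5, 0.5, 2.9]
finger_gap: 0.0183
```

Call:
move_arm(increments=[0,0,0,0,-1,0,0,0,0,-1,0,0,0,0,-1])

```text
time: 10.75
position: [0.5716, -0.0587, 0.2653]
tool_rot: [-1.567, -0.0, -1.483]
wrist_force: [-0.2, 2.4, 6.6]
finger_gap: 0.0186
```

```bash
cat > tab.py <<'E'
import numpy as np,sys
r=float(sys.argv[1]);a=float(sys.argv[2]);st=float(sys.argv[3]);n=int(sys.argv[4])
p=lambda f:r*np.array([np.cos(f),np.sin(f)])
for c in range(n):
    print("start",round(a,3),[ (p(a-st*(i+1))-p(a)).round(4).tolist() for i in range(5)]); a-=5*st
E
python3 tab.py .0655 .09 .1 15
python3 -c "
from h import *
s=ctrl.read_state();print(s['wrist_force'],s['torque'])"
```

```text
start 0.09 [[0.0003, -0.0065], [-0.0001, -0.0131], [-0.0012, -0.0195], [-0.0029, -0.0259], [-0.0052, -0.032]]
start -0.41 [[-0.0029, -0.0059], [-0.0064, -0.0114], [-0.0104, -0.0166], [-0.0149, -0.0213], [-0.0199, -0.0256]]
start -0.91 [[-0.0054, -0.0038], [-0.0111, -0.007], [-0.0171, -0.0096], [-0.0233, -0.0116], [-0.0297, -0.0129]]
start -1.41 [[-0.0065, -0.0007], [-0.0131, -0.0008], [-0.0196, -0.0002], [-0.026, 0.001], [-0.0323, 0.0029]]
start -1.91 [[-0.0061, 0.0025], [-0.0118, 0.0056], [-0.0173, 0.0092], [-0.0223, 0.0134], [-0.0269, 0.018]]
start -2.41 [[-0.0041, 0.0051], [-0.0077, 0.0106], [-0.0108, 0.0164], [-0.0132, 0.0224], [-0.015, 0.0287]]
start -2.91 [[-0.0012, 0.0064], [-0.0017, 0.013], [-0.0016, 0.0195], [-0.0008, 0.026], [0.0006, 0.0324]]
start -3.41 [[0.002, 0.0062], [0.0047, 0.0122], [0.008, 0.0179], [0.0117, 0.0232], [0.0161, 0.0282]]
start -3.91 [[0.0048, 0.0045], [0.01, 0.0084], [0.0156, 0.0119], [0.0214, 0.0147], [0.0276, 0.017]]
start -4.41 [[0.0063, 0.0016], [0.0128, 0.0026], [0.0193, 0.003], [0.0259, 0.0027], [0.0324, 0.0017]]
start -4.91 [[0.0063, -0.0016], [0.0125, -0.0038], [0.0184, -0.0067], [0.024, -0.0101], [0.0292, -0.014]]
start -5.41 [[0.0048, -0.0045], [0.0091, -0.0094], [0.013, -0.0147], [0.0162, -0.0203], [0.0189, -0.0263]]
start -5.91 [[0.0021, -0.0062], [0.0035, -0.0126], [0.0043, -0.0191], [0.0045, -0.0256], [0.004, -0.0322]]
start -6.41 [[-0.0012, -0.0064], [-0.0029, -0.0127], [-0.0054, -0.0188], [-0.0084, -0.0246], [-0.0119, -0.0301]]
start -6.91 [[-0.0041, -0.0051], [-0.0087, -0.0098], [-0.0137, -0.014], [-0.0191, -0.0176], [-0.0249, -0.0207]]
[-0.18391856  2.39951984  6.60034897] [0.13388678 0.01285785 0.0053975 ]
```

Call:
move_arm(increments=[0.0003,-0.0065,0.002,0,-1,-0.0001,-0.0131,0.002,0,-1,-0.0012,-0.0195,0.002,0,-1,-0.0029,-0.0259,0.002,0,-1,-0.0052,-0.032,0.002,0,-1])

```text
time: 11.25
position: [0.566, -0.0912, 0.2654]
tool_rot: [-1.57, 0.0, -1.483]
wrist_force: [1.3, 4.2, 0.5]
finger_gap: 0.0185
```

Call:
move_arm(increments=[0,0,0,0,-1,0,0,0,0,-1])

```text
time: 11.45
position: [0.5656, -0.0921, 0.2654]
tool_rot: [-1.571, -0.002, -1.485]
wrist_force: [1.3, -1.0, 1.1]
finger_gap: 0.0186
```

```bash
cat > st.py <<'E'
from h import *
C=np.array([.5063,-.0648])
s=ctrl.read_state();d=s["position"][:2]-C;f=s["wrist_force"];a=np.arctan2(d[1],d[0])
u=d/np.linalg.norm(d);t=np.array([u[1],-u[0]])
print("t",s["time"],"r",np.linalg.norm(d).round(4),"ang",a.round(3),"Frad",(f[:2]@u).round(2),"Ftan(resist)",(-f[:2]@t).round(2),"F",f.round(2),"gap",s["finger_gap"].round(4),"pos",s["position"].round(4))
E
python3 st.py; python3 - <<'E'
from h import *
cv2.imwrite("pics/a8.png",cv2.resize(viewer.get_image("scene")[100:250,260:410],(600,600),interpolation=2))
E
```

```text
Traceback (most recent call last):
  File "st.py", line 5, in <module>
    print("t",s["time"],"r",np.linalg.norm(d).round(4),"ang",a.round(3),"Frad",(f[:2]@u).round(2),"Ftan(resist)",(-f[:2]@t).round(2),"F",f.round(2),"gap",s["finger_gap"].round(4),"pos",s["position"].round(4))
                                                                                                                                                          ^^^^^^^^^^^^^^^^^^^^^
AttributeError: 'float' object has no attribute 'round'
```

View pics/a8.png

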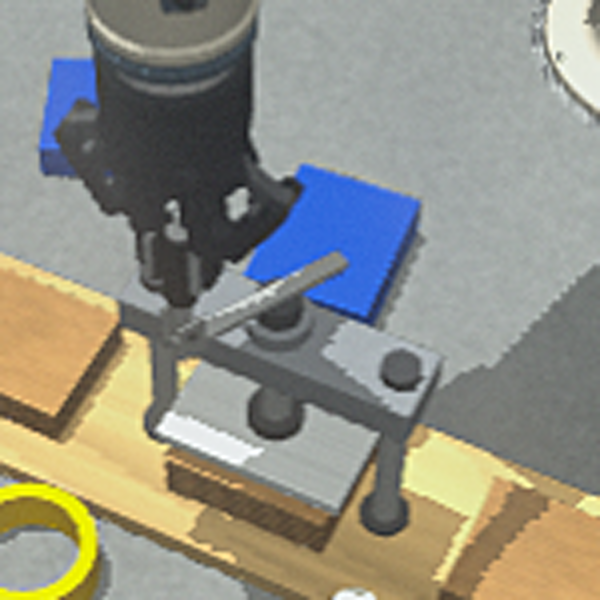

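The crank turned about 0.5 rad with the gripper and is still free (1.6 N at rest). Continuing.

Call:
move_arm(increments=[-0.0029,-0.0059,0,0,-1,-0.0064,-0.0114,0,0,-1,-0.0104,-0.0166,0,0,-1,-0.0149,-0.0213,0,0,-1,-0.0199,-0.0256,0,0,-1])

```text
time: 12.0
position: [0.5456, -0.1167, 0.2654]
tool_rot: [-1.571, 0.0, -1.483]
wrist_force: [2.8, 3.7, 2.4]
finger_gap: 0.0189
```

Call:
move_arm(increments=[0,0,0,0,-1,0,0,0,0,-1])

```text
time: 12.2
position: [0.5451, -0.1172, 0.2654]
tool_rot: [-1.573, -0.001, -1.484]
wrist_force: [-1.7, -0.6, 2.4]
finger_gap: 0.0185
```

```bash
sed -i 's/s\["finger_gap"\].round(4)/round(s["finger_gap"],4)/' st.py; python3 st.py
```

```text
t 12.2 r 0.0652 ang -0.933 Frad -0.47 Ftan(resist) -1.73 F [-1.67 -0.65  2.37] gap 0.0185 pos [ 0.5451 -0.1172  0.2654]
```

Call:
move_arm(increments=[-0.0054,-0.0038,0,0,-1,-0.0111,-0.007,0,0,-1,-0.0171,-0.0096,0,0,-1,-0.0233,-0.0116,0,0,-1,-0.0297,-0.0129,0,0,-1])

```text
time: 12.7
position: [0.516, -0.1291, 0.2653]
tool_rot: [-1.57, 0.001, -1.482]
wrist_force: [3.7, 3.4, 2.3]
finger_gap: 0.0187
```

Call:
move_arm(increments=[0,0,0,0,-1,0,0,0,0,-1])

```text
time: 12.9
position: [0.5154, -0.1292, 0.2653]
tool_rot: [-1.572, 0.001, -1.483]
wrist_force: [-2.1, 3.9, 2.4]
finger_gap: 0.0187
```

```bash
python3 st.py;  python3 tab.py .0655 -1.41 .06 20;python3 - <<'E'
from h import *
cv2.imwrite("pics/a9.png",cv2.resize(viewer.get_image("scene")[170:250,280:380],(800,640),interpolation=2))
E
```

```text
t 12.9 r 0.065 ang -1.43 Frad -4.16 Ftan(resist) -1.5 F [-2.07  3.91  2.38] gap 0.0187 pos [ 0.5154 -0.1292  0.2653]
start -1.41 [[-0.0039, -0.0005], [-0.0078, -0.0008], [-0.0117, -0.0008], [-0.0157, -0.0006], [-0.0196, -0.0002]]
start -1.71 [[-0.0039, 0.0007], [-0.0077, 0.0016], [-0.0115, 0.0027], [-0.0152, 0.004], [-0.0188, 0.0056]]
start -2.01 [[-0.0035, 0.0018], [-0.0069, 0.0038], [-0.0102, 0.0059], [-0.0133, 0.0083], [-0.0163, 0.0109]]
start -2.31 [[-0.0028, 0.0027], [-0.0055, 0.0056], [-0.008, 0.0087], [-0.0102, 0.0119], [-0.0123, 0.0152]]
start -2.61 [[-0.0019, 0.0034], [-0.0036, 0.007], [-0.005, 0.0106], [-0.0063, 0.0144], [-0.0073, 0.0182]]
start -2.91 [[-0.0008, 0.0038], [-0.0013, 0.0077], [-0.0017, 0.0117], [-0.0017, 0.0156], [-0.0016, 0.0195]]
start -3.21 [[0.0004, 0.0039], [0.001, 0.0078], [0.0019, 0.0116], [0.0029, 0.0154], [0.0042, 0.0191]]
start -3.51 [[0.0015, 0.0036], [0.0033, 0.0071], [0.0052, 0.0106], [0.0074, 0.0138], [0.0097, 0.017]]
start -3.81 [[0.0025, 0.003], [0.0052, 0.0059], [0.0081, 0.0085], [0.0111, 0.0111], [0.0143, 0.0134]]
start -4.11 [[0.0033, 0.0021
[... 460 characters left out ...]
, [0.0118, -0.0103], [0.0144, -0.0133]]
start -5.61 [[0.0024, -0.0031], [0.0045, -0.0064], [0.0065, -0.0098], [0.0082, -0.0133], [0.0098, -0.017]]
start -5.91 [[0.0013, -0.0037], [0.0024, -0.0075], [0.0033, -0.0113], [0.0039, -0.0152], [0.0043, -0.0191]]
start -6.21 [[0.0002, -0.0039], [0.0001, -0.0079], [-0.0002, -0.0118], [-0.0007, -0.0157], [-0.0015, -0.0195]]
start -6.51 [[-0.001, -0.0038], [-0.0022, -0.0075], [-0.0037, -0.0112], [-0.0053, -0.0147], [-0.0072, -0.0182]]
start -6.81 [[-0.0021, -0.0033], [-0.0043, -0.0065], [-0.0068, -0.0096], [-0.0095, -0.0125], [-0.0123, -0.0153]]
start -7.11 [[-0.003, -0.0026], [-0.0061, -0.005], [-0.0093, -0.0072], [-0.0127, -0.0092], [-0.0162, -0.011]]
```

View pics/a9.png

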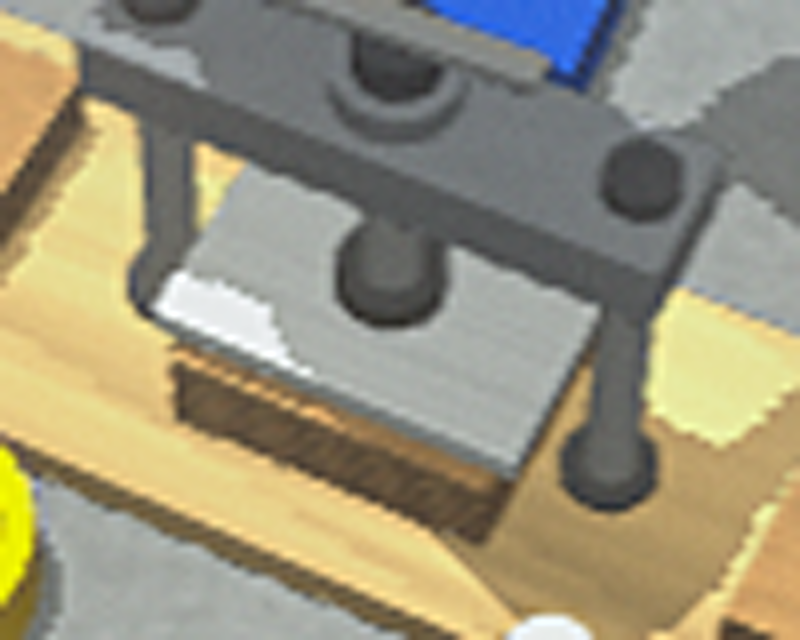

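Call:
move_arm(increments=[-0.0039,-0.0005,0,0,-1,-0.0078,-0.0008,0,0,-1,-0.0117,-0.0008,0,0,-1,-0.0157,-0.0006,0,0,-1,-0.0196,-0.0002,0,0,-1])

```text
time: 13.45
position: [0.4977, -0.1292, 0.2653]
tool_rot: [-1.568, 0.0, -1.482]
wrist_force: [4.9, 3.8, 2.7]
finger_gap: 0.0189
```

Call:
move_arm(increments=[0,0,0,0,-1,0,0,0,0,-1])

```text
time: 13.65
position: [0.4973, -0.1291, 0.2653]
tool_rot: [-1.569, 0.001, -1.482]
wrist_force: [1.8, 4.6, 2.4]
finger_gap: 0.0188
```

```bash
python3 st.py
```

```text
t 13.65 r 0.0649 ang -1.71 Frad -4.8 Ftan(resist) 1.18 F [1.83 4.59 2.38] gap 0.0188 pos [ 0.4973 -0.1291  0.2653]
```

Call:
move_arm(increments=[-0.0039,0.0007,0,0,-1,-0.0077,0.0016,0,0,-1,-0.0115,0.0027,0,0,-1,-0.0152,0.004,0,0,-1,-0.0188,0.0056,0,0,-1])

```text
time: 14.15
position: [0.4792, -0.1238, 0.2654]
tool_rot: [-1.567, -0.0, -1.482]
wrist_force: [5.9, 3.0, 2.0]
finger_gap: 0.0189
```

Call:
move_arm(increments=[0,0,0,0,-1,0,0,0,0,-1])

```text
time: 14.35
position: [0.4788, -0.1236, 0.2653]
tool_rot: [-1.568, 0.0, -1.482]
wrist_force: [3.9, 5.0, 3.1]
finger_gap: 0.0184
```

```bash
python3 st.py
```

```text
t 14.35 r 0.0649 ang -2.008 Frad -6.15 Ftan(resist) 1.41 F [3.88 4.97 3.12] gap 0.0184 pos [ 0.4788 -0.1236  0.2653]
```

Call:
move_arm(increments=[-0.0033,0.002,0,0,-1,-0.0066,0.0042,0,0,-1,-0.0098,0.0065,0,0,-1,-0.0128,0.009,0,0,-1,-0.0157,0.0116,0,0,-1])

```text
time: 14.85
position: [0.4633, -0.1132, 0.2654]
tool_rot: [-1.568, -0.002, -1.484]
wrist_force: [6.3, -0.5, 1.7]
finger_gap: 0.0185
```

Call:
move_arm(increments=[0,0,0,0,-1,0,0,0,0,-1])

```text
time: 15.05
position: [0.4629, -0.1128, 0.2654]
tool_rot: [-1.569, -0.001, -1.483]
wrist_force: [5.5, 0.2, 1.0]
finger_gap: 0.0184
```

```bash
python3 st.py
```

```text
t 15.05 r 0.0647 ang -2.306 Frad -3.82 Ftan(resist) 3.91 F [5.46 0.21 1.  ] gap 0.0184 pos [ 0.4629 -0.1128  0.2654]
```

Resting resistance rose to 3.9 N. I'll check the gap visually and go to small steps.

```bash
python3 tab.py .0652 -2.306 .05 4; python3 - <<'E'
from h import *
cv2.imwrite("pics/b1.png",cv2.resize(viewer.get_image("scene")[170:250,280:380],(800,640),interpolation=2))
E
```

```text
start -2.306 [[-0.0024, 0.0022], [-0.0046, 0.0046], [-0.0067, 0.0071], [-0.0087, 0.0097], [-0.0106, 0.0123]]
start -2.556 [[-0.0017, 0.0028], [-0.0033, 0.0056], [-0.0048, 0.0085], [-0.0061, 0.0115], [-0.0072, 0.0146]]
start -2.806 [[-0.001, 0.0031], [-0.0018, 0.0063], [-0.0025, 0.0094], [-0.003, 0.0127], [-0.0034, 0.0159]]
start -3.056 [[-0.0002, 0.0033], [-0.0002, 0.0065], [-0.0001, 0.0098], [0.0002, 0.013], [0.0006, 0.0162]]
```

View pics/b1.png

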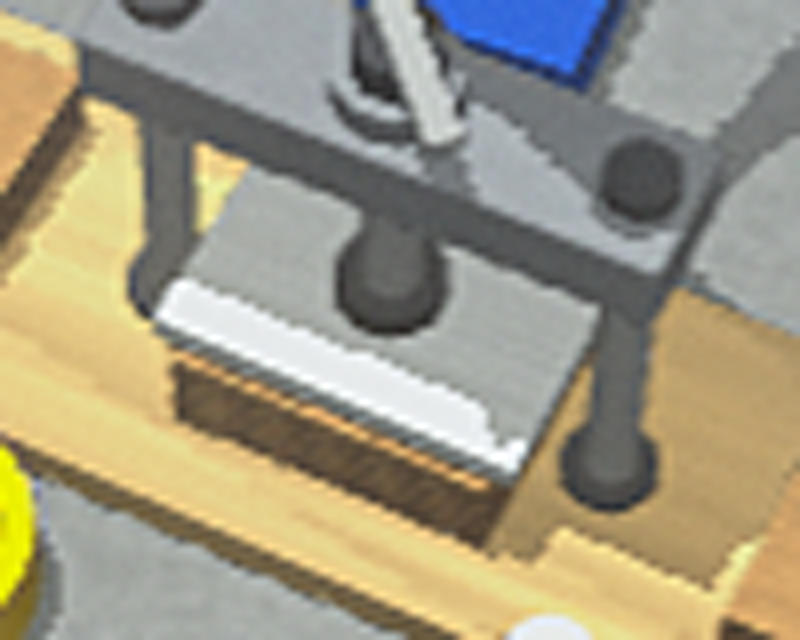

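Strip of pack top is still visible under the platen edge (crop y≈355), so some gap likely remains. Smaller steps from here.

Call:
move_arm(increments=[-0.0024,0.0022,0,0,-1,-0.0046,0.0046,0,0,-1,-0.0067,0.0071,0,0,-1,-0.0067,0.0071,0,0,-1,-0.0067,0.0071,0,0,-1])

```text
time: 15.6
position: [0.456, -0.1055, 0.2653]
tool_rot: [-1.57, -0.001, -1.483]
wrist_force: [4.2, 0.2, 1.2]
finger_gap: 0.0188
```

```bash
python3 st.py
```

```text
t 15.6 r 0.0647 ang -2.461 Frad -3.37 Ftan(resist) 2.45 F [4.16 0.22 1.24] gap 0.0188 pos [ 0.456  -0.1055  0.2653]
```

```bash
for a in -2.46 -2.66 -2.86 -3.06 -3.26 -3.46 -3.66 -3.86; do python3 tab.py .0652 $a .0667 1; done
```

```text
start -2.46 [[-0.0026, 0.0035], [-0.005, 0.0071], [-0.0072, 0.0109], [-0.009, 0.0148], [-0.0107, 0.0188]]
start -2.66 [[-0.0019, 0.0039], [-0.0035, 0.008], [-0.0048, 0.0121], [-0.0059, 0.0163], [-0.0067, 0.0206]]
start -2.86 [[-0.0011, 0.0042], [-0.0019, 0.0085], [-0.0024, 0.0128], [-0.0026, 0.0172], [-0.0025, 0.0215]]
start -3.06 [[-0.0002, 0.0043], [-0.0001, 0.0087], [0.0002, 0.013], [0.0009, 0.0173], [0.0018, 0.0216]]
start -3.26 [[0.0007, 0.0043], [0.0016, 0.0085], [0.0028, 0.0127], [0.0043, 0.0168], [0.0061, 0.0208]]
start -3.46 [[0.0015, 0.0041], [0.0033, 0.0081], [0.0053, 0.0119], [0.0076, 0.0156], [0.0101, 0.0191]]
start -3.66 [[0.0023, 0.0037], [0.0048, 0.0072], [0.0076, 0.0106], [0.0105, 0.0138], [0.0137, 0.0168]]
start -3.86 [[0.003, 0.0032], [0.0061, 0.0061], [0.0095, 0.0089], [0.0131, 0.0114], [0.0168, 0.0137]]
```

Call:
move_arm(increments=[-0.0025,0.0036,0,0,-1,-0.0048,0.0073,0,0,-1,-0.007,0.0111,0,0,-1,-0.007,0.0111,0,0,-1,-0.007,0.0111,0,0,-1])

```text
time: 16.1
position: [0.4487, -0.0944, 0.2653]
tool_rot: [-1.57, -0.0, -1.483]
wrist_force: [4.4, -0.6, 1.9]
finger_gap: 0.0187
```

```bash
python3 st.py
```

```text
t 16.1 r 0.0647 ang -2.667 Frad -3.67 Ftan(resist) 2.57 F [ 4.44 -0.61  1.89] gap 0.0187 pos [ 0.4487 -0.0944  0.2653]
```

Call:
move_arm(increments=[-0.0018,0.0039,0,0,-1,-0.0033,0.008,0,0,-1,-0.0045,0.0121,0,0,-1,-0.0045,0.0121,0,0,-1,-0.0045,0.0121,0,0,-1])

```text
time: 16.6
position: [0.444, -0.0824, 0.2653]
tool_rot: [-1.571, -0.0, -1.483]
wrist_force: [4.5, -1.8, 2.6]
finger_gap: 0.0185
```

```bash
python3 st.py
```

```text
t 16.6 r 0.0647 ang -2.866 Frad -3.83 Ftan(resist) 2.95 F [ 4.49 -1.8   2.55] gap 0.0185 pos [ 0.444  -0.0824  0.2653]
```

Call:
move_arm(increments=[-0.001,0.0042,0,0,-1,-0.0016,0.0085,0,0,-1,-0.002,0.0128,0,0,-1,-0.002,0.0128,0,0,-1,-0.002,0.0128,0,0,-1])

```text
time: 17.1
position: [0.4418, -0.0701, 0.2653]
tool_rot: [-1.571, -0.002, -1.484]
wrist_force: [3.0, -4.1, 2.8]
finger_gap: 0.0188
```

```bash
python3 st.py
```

```text
t 17.1 r 0.0647 ang -3.059 Frad -2.61 Ftan(resist) 4.29 F [ 2.96 -4.06  2.84] gap 0.0188 pos [ 0.4418 -0.0701  0.2653]
```

```bash
python3 - <<'E'
from h import *
cv2.imwrite("pics/b2.png",cv2.resize(viewer.get_image("scene")[170:250,280:380],(800,640),interpolation=2))
E
```

```text
(no output)
```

View pics/b2.png

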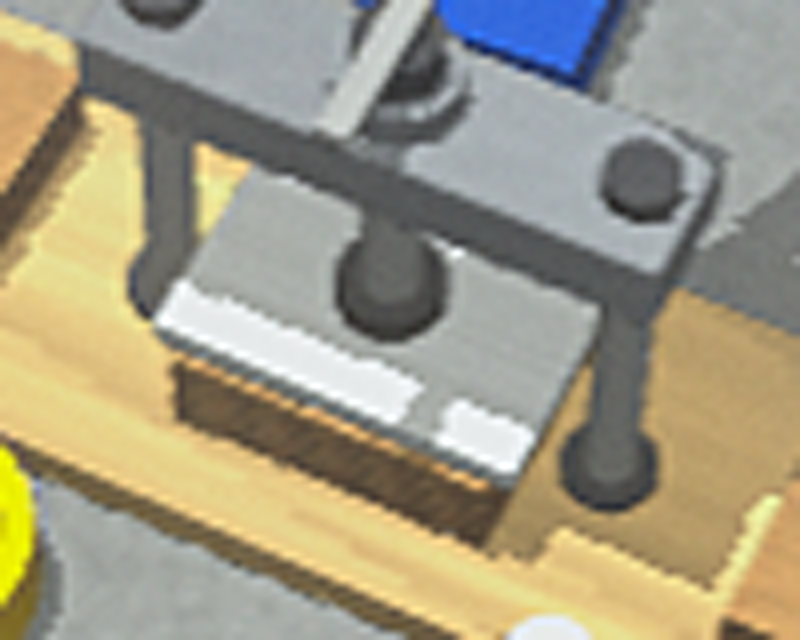

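Call:
move_arm(increments=[-0.0001,0.0035,0,0,-1,-0.0002,0.0065,0,0,-1,-0.0002,0.0065,0,0,-1,-0.0002,0.0065,0,0,-1])

```text
time: 17.55
position: [0.4416, -0.0641, 0.2653]
tool_rot: [-1.572, -0.002, -1.485]
wrist_force: [3.5, -5.9, 3.0]
finger_gap: 0.0185
```

```bash
python3 st.py
```

```text
t 17.55 r 0.0647 ang 3.13 Frad -3.57 Ftan(resist) 5.82 F [ 3.51 -5.86  3.  ] gap 0.0185 pos [ 0.4416 -0.0641  0.2653]
```

Call:
move_arm(increments=[0,0.0033,0,0,-1])

```text
time: 17.65
position: [0.4417, -0.0615, 0.2654]
tool_rot: [-1.572, -0.004, -1.486]
wrist_force: [3.7, -9.1, 1.8]
finger_gap: 0.0189
```

```bash
python3 st.py; python3 - <<'E'
from h import *
for n in("scene","scene","scene","scene"):viewer.get_image(n)
import subprocess
E
python3 st.py
```

```text
t 17.65 r 0.0647 ang 3.091 Frad -4.16 Ftan(resist) 8.93 F [ 3.7  -9.13  1.76] gap 0.0189 pos [ 0.4417 -0.0615  0.2654]
t 17.85 r 0.0647 ang 3.083 Frad -3.4 Ftan(resist) 6.59 F [ 3.01 -6.78  1.91] gap 0.0184 pos [ 0.4417 -0.061   0.2653]
```

Driving force was 8.9 N and resting force 6.6 N, with a slope of about 16 N/rad over the last steps. That fits a snug clamp, so I stop here, release and lift away.

Call:
move_arm(increments=[0,0,0,0,0.3,0,0,0,0,1,0,0,0,0,1,0,0,0.04,0,1,0,0,0.08,0,1])

```text
time: 18.35
position: [0.4408, -0.059, 0.3441]
tool_rot: [-1.576, 0.002, -1.483]
wrist_force: [0.9, -1.1, 0.5]
finger_gap: 0.0851
```

Call:
move_arm(increments=[0,0,0.04,0,1,-0.03,-0.02,0.06,0,1,-0.06,-0.05,0.06,0,1,-0.06,-0.09,0.06,0,1,-0.06,-0.13,0.06,0,1])

```text
time: 18.85
position: [0.3809, -0.19, 0.4062]
tool_rot: [-1.569, -0.001, -1.482]
wrist_force: [1.2, -0.5, 0.8]
finger_gap: 0.0854
```

```bash
python3 - <<'E'
from h import *
f=viewer.get_image("scene");t=viewer.get_image("top")
cv2.imwrite("pics/c1.png",cv2.resize(f[140:250,270:390],(800,733)[:2] if 0 else (654,600),interpolation=2))
cv2.imwrite("pics/c2.png",t);cv2.imwrite("pics/c3.png",f)
a=-3.2;C=np.array([.5063,-.0648,.222]);H=C+.065*np.array([np.cos(a),np.sin(a),0])
for p in(H,H+[0,0,.08]):
    q=proj("scene",p)[0];print(q,(q-[270,140])*5.45)
print(ctrl.read_state()["wrist_force"],ctrl.read_state()["position"])
E
```

```text
[345.48779911 149.91379133] [411.40850517  54.03016273]
[347.0416941  126.32714232] [419.87723286 -74.51707438]
[0.44382234 0.26225363 0.16363583] [ 0.38122342 -0.1926384   0.40370845]
```

View pics/c1.png

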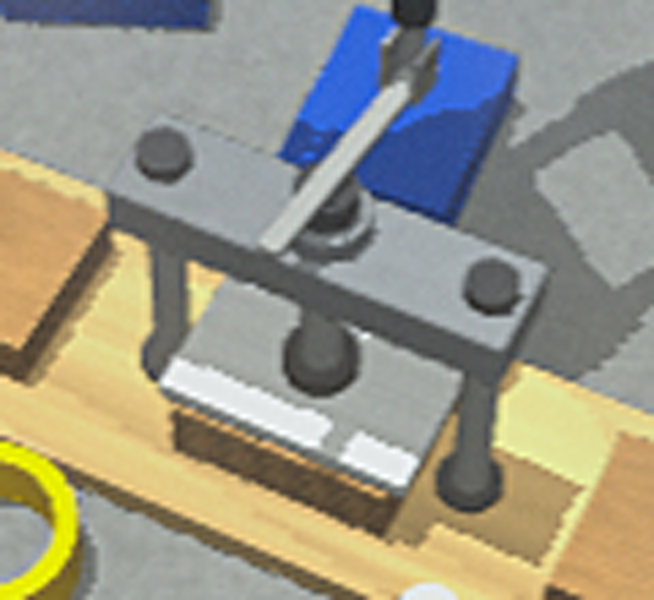

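View pics/c2.png

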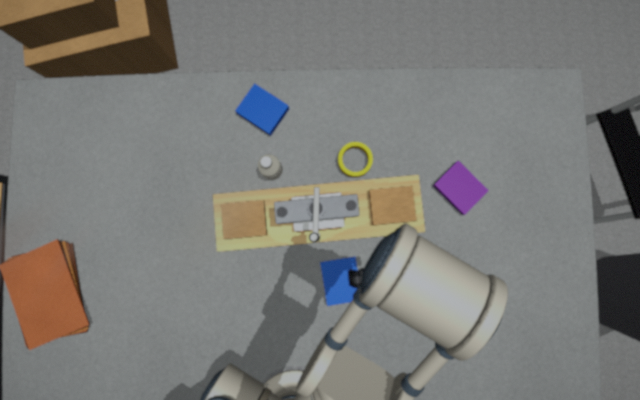

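View pics/c3.png

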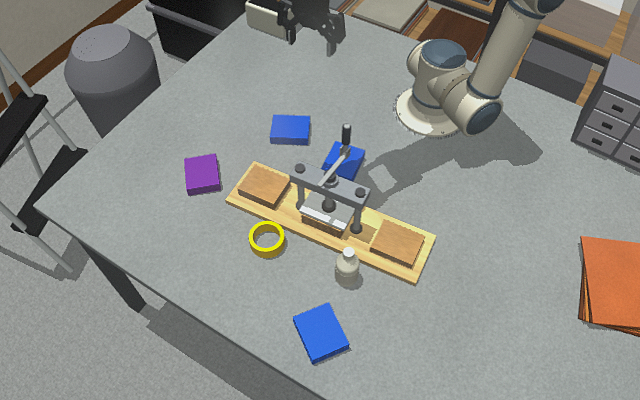

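The platen sits on the pack, and the side packs, glue (scene (347,265)) and tape (266,238) are unmoved. Checking how upright the handle is in both cameras.

```bash
python3 - <<'E'
from h import *
f=viewer.get_image("scene");t=viewer.get_image("top")
A=cv2.resize(f[110:170,315:375],(390,390),interpolation=2);B=cv2.resize(t[205:255,290:340],(390,390),interpolation=2)
a=-3.2;C=np.array([.5063,-.0648,.222]);u=np.array([np.cos(a),np.sin(a),0]);H=C+.065*u
for d,c in ((0,(0,0,255)),(.1,(0,255,0))):
  for r in (0,.08):
    P=H+r*(np.array([0,0,1])*np.cos(d)-u*np.sin(d))
    q=(proj("scene",P)[0]-[315,110]+.5)*6.5;cv2.circle(A,tuple(q.astype(int).tolist()),3,c,1)
    q2=(proj("top",P)[0]-[290,205]+.5)*7.8;cv2.circle(B,tuple(q2.astype(int).tolist()),3,c,1);print(d,r,q,q2)
cv2.imwrite("pics/d1.png",np.hstack([A,B]))
E
```

```text
0 0 [201.42069423 262.68964362] [194.62965156 254.42903595]
0 0.08 [211.52101167 109.37642505] [184.90370037 251.8367976 ]
0.1 0 [201.42069423 262.68964362] [194.62965156 254.42903595]
0.1 0.08 [198.55716607 124.5694665 ] [186.44113034 220.03408836]
```

View pics/d1.png

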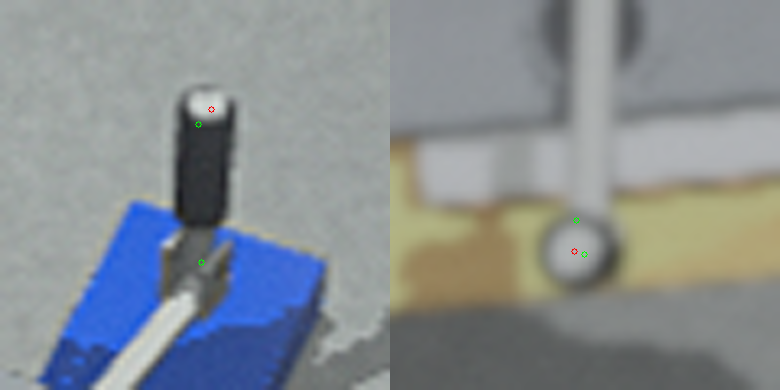

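Tip lands on the upright prediction (red) in both views, not on the 0.1 rad lean (green). Handing in.

```bash
python3 - <<'E'
from h import *
s=ctrl.read_state();print(s["time"],s["wrist_force"],s["qd"].round(3))
print(order.job_done())
E
```

```text
19.05 [-0.05987348  0.18633146 -0.28560801] [ 0.038 -0.018 -0.002  0.004  0.002  0.006]
the job is handed in; nothing more can be done
None
```

I swung the handle up to its stop, cranked clockwise about 3.3 rad (roughly 16 mm of platen travel), and stopped when turning became stiff. I then let go, moved clear, and handed the job in at 19 s.

- **Handle upright:** After the first swing the handle still leaned about 0.05–0.1 rad. I pushed it outward with closed fingers until the force climbed to 12.5 N, which showed it was at its stop. After release, both cameras showed the tip where an upright handle should be.
- **Clamp:** At the end, the handle took 8.9 N to turn and 6.6 N at rest. Resistance rose about 16 N per radian over the last steps, so this fits a snug clamp, well below the crush limit. In the picture the gap between platen and pack had closed.
- **A reading that disagreed:** One rest reading mid-travel was 3.9 N, above the 2 N expected for free turning, while the picture still showed a gap. It fell back to 2.5 N on the next step. The next few rest readings also stayed at 2.5–3 N. I took these as sideways load on the handle rather than bite.
- **Surroundings:** The other packs, the glue bottle and the tape looked unmoved in the last pictures, and the wrist force was near zero.

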